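# Take the finished tuning slide out of the weighted holding jig

## Robot

A 7-joint arm with a two-finger parallel gripper is mounted at the origin on the work surface; the furniture and walls round the work are solid. World frame = base frame: x ahead of the robot, y to its left, z up, the work surface at z = 0. Lengths are in m, angles in rad, forces in N, time in s.
With the tool pointing down it reaches from about 0.425 to 0.875 m from the base axis. Payload 9.9 kg.
Tool frame: the origin (TCP) lies midway between the tips of the shut fingers; the grasp point (between the pads) lies 19 mm behind it; x points along the fingers, z is the direction in which the jaws open and shut, and the axes are right-handed (so a half turn about x gives the same grasp; the last joint's range is limited). The gripper opens to 85 mm and grips with 20 to 120 N. Pads are 22 mm wide; open, the fingers measure 114 mm over their backs; the gripper's body (76 mm by 85 mm) begins 54 mm behind the grasp point. The pads swing forward as they close: fully open they stand 13 mm farther back than shut.
Start: joints at [1.037, 0.576, 0.025, 1.437, -0.015, 1.129, -0.057], TCP at [0.293, -0.608, 0.231] pointing down, gripper open.
Joint ranges: [-2.76, 2.76], [-0.34, 2.15], [-1.52, 1.57], [0.19, 2.46], [-1.09, 4.23], [0.17, 1.99], [-2.82, 2.82]. Speed limits (rad/s): [2.22, 2.22, 3.01, 3.01, 3.14, 3.14, 3.14].

## Interface

Orientations are given as a unit quaternion [x, y, z, w].
In Python, from station import bot, optics, finish_job gives the robot as it stands. The module is installed in compiled form; this text tells all that it offers. Calls block until the motion is done:
- bot.move_pose(position, orientation): joint-space move of the TCP to a pose.
- bot.servo_line(position, orientation=None, rate=0.15): straight line of the TCP; orientation=None keeps the orientation; rate is the mean speed in m/s.
- bot.set_joints(angles): joint-space move.
- bot.open_gripper() and bot.close_gripper(force=None): open the fingers fully, or close them until they stop; force is the grip in N (None keeps the last).
- bot.dwell(seconds).
- bot.inverse_kinematics(position, orientation): joint angles nearest the present ones, or None.
- bot.sense(): the state.
- optics.read_camera(name): name is "scene" or "top" or "wrist"; returns (picture, depth): 400x640x3 uint8, red, green, blue; 400x640 float32, m along the optical axis (not along the pixel's ray), 0 where there is no reading.
- optics.camera_model(name): a dict with "fx", "fy", "cx", "cy" (pixels), "world_from_camera" (4x4, takes a point from camera to world coordinates). Camera axes: x right, y up, looking along -z (the intrinsics and any distortion apply to the point x, -y, -z); pixel columns grow to the right and rows downward; lengths in m; the calibration is good to about 2 mm. The wrist camera is an equidistant fisheye: a pixel r from the principal point sees the ray r / f radians off the axis. A picture is of the moment at which its call begins: read the wrist's pose just before it. camera_model takes no time and is no camera call; for the wrist camera it gives the pose at the moment of the call.
A pose or a line that the arm cannot do raises bot.PlanningError and nothing moves.
- finish_job(): hands the job in, once; it reports no verdict.
The state is a dict: "time": time; "qpos": joint angles; "joint_velocities": joint speeds; "effort": joint torques, N m; "position": TCP position; "tool_rot": TCP orientation; "contact_force": force on the tool from outside, world axes, zero at the start; "moment": the same for the moment, N m; "gripper_width": finger opening in m.
Only numpy, scipy, OpenCV 4.12 (cv2) and the standard library are available. Lean on these libraries where they do the work, as an engineer would, in place of code of your own. Each camera call takes 0.05 s, during which the arm holds its last target.

## Task

The soldered tuning slide under the strap of the holding jig has set: clear both round weights and the clamping strap off the jig into the steel tray, and once all three are there, lay the slide centred and flat on the wooden rest with its legs either side of the dark rib. Then put the strap back flat over both posts and each weight back on top over the same post it came from. Leave the tools lying around where they are.

Things in the scene. Friction and masses are not known exactly. Their poses are not given: they have to be found in the camera images.
- jig: Fixed aluminium plate 160 x 150 x 14 mm, origin: centre of underside. Two 9 mm steel posts at (x, y) = (-50, 22) and (50, 22) mm, tapered tips 51 mm above the origin; round 24 mm shoulders at their feet, tops at 29 mm, carry the strap when no slide is in. A tongue (26 x 26 x 6 mm, at (0, 42)) and two 6 mm dowels (12 mm high, at (+-18, -64.5)) locate the slide. All loose parts lift straight up.
- slide: Brass tuning slide, a flat U of tube 70 (x) x 116 (y) x 18 mm, 0.12 kg; origin: centre of underside. Legs along y from -31 to 56 mm, each 17 mm wide (|x| 17 to 34 mm, so 68 mm over both), 16 mm high, joined by a thin brace; bend at the -y end; balance point near y = -5 mm. Starts under the strap, axes and x, y as the jig's, origin 14 mm above the jig's.
- strap: Clamping strap: flat steel bar 134 (x) x 36 (y) x 8 mm, 0.28 kg, a 17 mm hole at x = -50 and at x = 50 mm for the posts; a dark grip block 28 (x) x 14 (y) mm at its middle rises to 31 mm. Origin: centre of underside. Starts along the jig's x over the slide's legs at the jig's y = 22 mm, underside 30 mm above the jig's origin (29 mm once the slide is gone). Ends alike.
- weight_tall: Tall round steel weight, 44 mm diameter, 44 mm high, about 0.5 kg (+-25 %); a blind 16 mm bore, 17 mm deep, in its underside fits over a post, and it is solid above (best gripped there, near the top). Origin: centre of underside, z up. Starts on the strap over one of the posts (which one varies), underside 38 mm above the jig's origin.
- weight_flat: Flat round steel weight, 52 mm diameter, 30 mm high, about 0.5 kg (+-25 %); a blind 16 mm bore, 17 mm deep, in its underside fits over a post, and it is solid above (best gripped there, near the top). Origin: centre of underside, z up. Starts on the strap over the other post, underside 38 mm above the jig's origin.
- tray: Shallow sheet-steel parts tray, fixed, 150 (x) x 210 (y) mm outside, 13 mm high, walls and floor 3 mm. Origin: centre of underside. Empty at the start; has room for the strap laid along its y and both weights beside it.
- rest: Wooden slide rest, fixed: light board 124 (x) x 150 (y) x 14 mm with a grey felt pad, pad surface 16 mm above the origin (centre of underside). At its centre a dark rib 22 (x) x 40 (y) mm stands 10 mm above the pad. The slide lies centred on the pad, legs along the rest's y, rib between them, bend at either end.
- tube: Bystander: short brass tube, 17 x 110 x 17 mm, lying. Leave alone.
- mouthpiece: Bystander: brass mouthpiece, 28 mm wide, 82 mm tall, standing on its rim. Leave alone.
Things that resemble listed ones, but are neither listed nor needed, are in the scene too. What is shaped like the weight_flat but orange is not meant.

How it is judged:
By the outcome, as a careful person would: the job done as asked, in the order asked, and still so for the second after the job is handed in, with the robot touching nothing.
It also fails if it takes over 144 s, if anything falls off the work surface, if the arm or the gripper's body presses on something with over 40 N, if the wrist force passes 120 N, or if a joint passes its speed limit or range.

## Working session

There is one attempt and no reset: what is moved stays moved. The work goes in short steps, each a Python script; the robot and the scene stay as the last script left them, time stands still between calls to the robot, and variables do not carry over. Pictures are saved under pics/ and viewed, and the job is handed in when it is done.

```bash
mkdir -p pics
python3 - <<'E'
from station import bot, optics
import cv2, numpy as np
for n in ("scene","top","wrist"):
    m=optics.camera_model(n); p,d=optics.read_camera(n)
    print(n,{k:(np.round(v,4).tolist() if k=="world_from_camera" else v) for k,v in m.items()})
    cv2.imwrite(f"pics/{n}0.png",p[:,:,::-1]); np.save(f"pics/{n}0.npy",d)
print(bot.sense())
E
```

```text
scene {'fx': 503.4373750881922, 'fy': 503.4373750881922, 'cx': 333.0321526210637, 'cy': 206.35464896807193, 'world_from_camera': [[-0.8849, 0.3013, -0.3552, -0.0272], [-0.4654, -0.5403, 0.701, 0.9884], [0.0193, 0.7856, 0.6184, 0.801], [0.0, 0.0, 0.0, 1.0]]}
top {'fx': 406.1513921526724, 'fy': 406.1513921526724, 'cx': 317.8161409591594, 'cy': 198.17476143191018, 'world_from_camera': [[-0.0021, 0.9986, -0.052, 0.3515], [-0.9995, -0.0037, -0.0324, 0.1054], [-0.0325, 0.0519, 0.9981, 1.1673], [0.0, 0.0, 0.0, 1.0]]}
wrist {'fx': 309.70691628693146, 'fy': 309.70691628693146, 'cx': 322.2178928616701, 'cy': 202.2712849827617, 'world_from_camera': [[0.4352, 0.8534, 0.2867, 0.3672], [-0.9003, 0.4131, 0.1369, -0.5714], [-0.0017, -0.3177, 0.9482, 0.3724], [0.0, 0.0, 0.0, 1.0]]}
{'time': 0.15, 'qpos': array([ 1.0372058 ,  0.57633034,  0.02485837,  1.43773391, -0.01502155,
        1.12895755, -0.05649554]), 'joint_velocities': array([ 1.28887888e-03, -1.83501961e-03,  5.93319591e-04, -2.28829703e-03,
        6.92292666e-05,  1.50363325e-04, -3.17548954e-05]), 'effort': array([ 2.35382526e-03, -7.66263485e+01,  2.25265972e+00, -2.86184263e+01,
        1.55988126e-02,  9.75847361e-03,  7.96123231e-05]), 'position': array([ 0.29333799, -0.60755219,  0.23064002]), 'tool_rot': array([ 0.37612093,  0.59929541, -0.37568032,  0.5985335 ]), 'contact_force': array([ 0.59807338, -0.63511659,  0.0764376 ]), 'moment': array([ 0.02941839,  0.04656844, -0.00883735]), 'gripper_width': 0.0854715314600044}
```

View pics/top0.png

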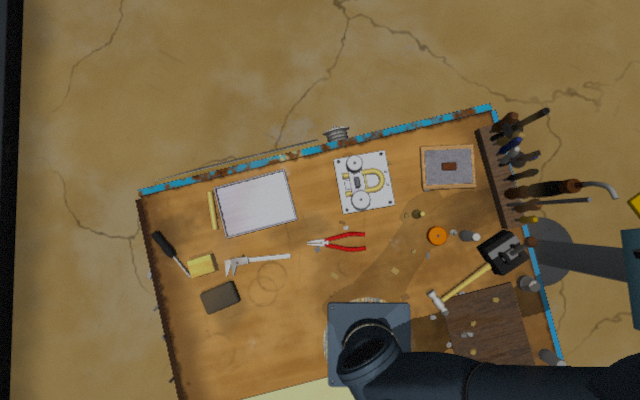

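View pics/scene0.png

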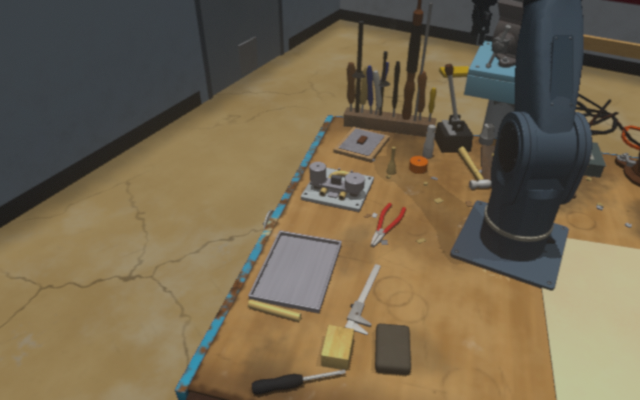

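View pics/wrist0.png

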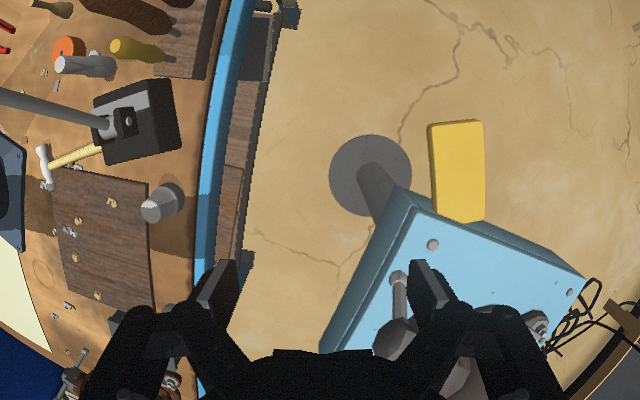

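Run:
```python
import cv2
a=cv2.imread("pics/top0.png"); 
cv2.imwrite("pics/c1.png",cv2.resize(a[140:220,325:485],None,fx=5,fy=5,interpolation=cv2.INTER_CUBIC))
a=cv2.imread("pics/scene0.png"); 
cv2.imwrite("pics/c2.png",cv2.resize(a[115:225,290:450],None,fx=5,fy=5,interpolation=cv2.INTER_CUBIC))
```

```text
(no output)
```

View pics/c1.png

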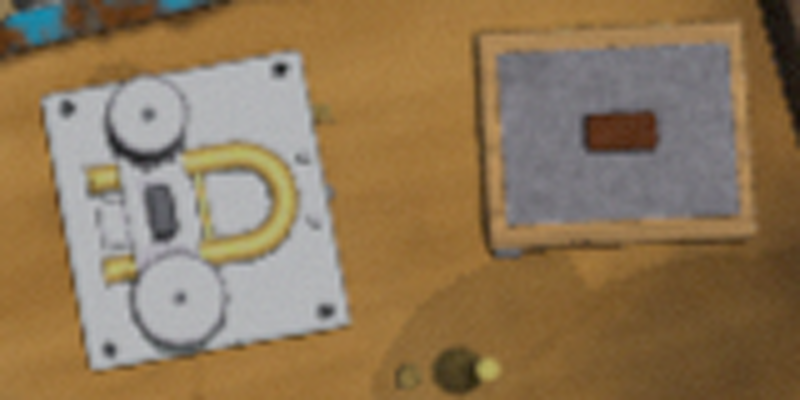

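View pics/c2.png

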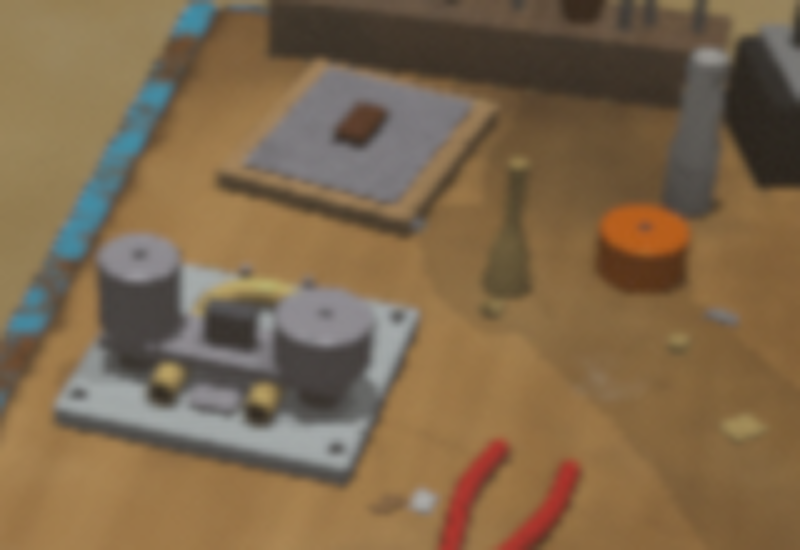

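```bash
cat > h.py <<'E'
import numpy as np, cv2
from station import bot, optics
from scipy.spatial.transform import Rotation as R
def ray(m,uv,fish=False):
    uv=np.atleast_2d(uv).astype(float)
    x=(uv[:,0]-m["cx"])/m["fx"]; y=(uv[:,1]-m["cy"])/m["fy"]
    if fish:
        r=np.hypot(x,y); s=np.where(r>1e-9,np.sin(r)/np.maximum(r,1e-9),1.)
        d=np.c_[x*s,-y*s,-np.cos(r)]
    else: d=np.c_[x,-y,-np.ones_like(x)]
    T=np.array(m["world_from_camera"]); return T[:3,3], d@T[:3,:3].T
def onplane(m,uv,z,fish=False):
    o,d=ray(m,uv,fish); return o+d*((z-o[2])/d[:,2])[:,None]
def project(m,P,fish=False):
    T=np.array(m["world_from_camera"]); c=(np.atleast_2d(P)-T[:3,3])@T[:3,:3]
    x,y,z=c[:,0],-c[:,1],-c[:,2]
    if fish:
        rr=np.hypot(x,y); th=np.arctan2(rr,z); k=np.where(rr>1e-9,th/np.maximum(rr,1e-9),1/z)
        x,y=x*k,y*k
    else: x,y=x/z,y/z
    return np.c_[m["cx"]+m["fx"]*x,m["cy"]+m["fy"]*y]
def quat(a):
    """tool down, jaws (tool z) along world direction angle a"""
    X=np.array([0,0,-1.]); Z=np.array([np.cos(a),np.sin(a),0]); Y=np.cross(Z,X)
    return R.from_matrix(np.c_[X,Y,Z]).as_quat()
E
python3 - <<'E'
from h import *
m=optics.camera_model("top")
f=lambda u,v:(325+u/5,140+v/5)
print("jig corners",onplane(m,[f(43,100),f(298,53),f(350,325),f(93,368)],.014).round(4))
print("rest corners",onplane(m,[f(478,35),f(742,22),f(755,235),f(493,245)],.014).round(4))
print("weights",onplane(m,[f(148,114)],.082).round(4),onplane(m,[f(180,298)],.068).round(4))
print("tray",onplane(m,[(215,186),(288,170),(298,219),(226,237)],.013).round(4))
d=np.load("pics/top0.npy"); print(d[150,372],d[200,361],d[205,256],d[160,448],d[155,385])
for a in range(0,180,15): pass
s=bot.sense();print(R.from_quat(s["tool_rot"]).as_matrix().round(2))
print(project(m,[[0,0,0]]))
E
```

```text
jig corners [[ 0.5205  0.0974  0.014 ]
 [ 0.5464 -0.0478  0.014 ]
 [ 0.3914 -0.0754  0.014 ]
 [ 0.3675  0.0697  0.014 ]]
rest corners [[ 0.556  -0.1496  0.014 ]
 [ 0.5622 -0.2979  0.014 ]
 [ 0.4413 -0.3025  0.014 ]
 [ 0.4364 -0.1562  0.014 ]]
weights [[0.5026 0.0417 0.082 ]] [[0.4044 0.0243 0.068 ]]
tray [[0.4477 0.4385 0.013 ]
 [0.4927 0.2281 0.013 ]
 [0.3525 0.1993 0.013 ]
 [0.3016 0.4052 0.013 ]]
1.1674112 1.0996041 1.1695973 1.147385 1.1560429
[[-0.    0.9   0.43]
 [ 0.    0.43 -0.9 ]
 [-1.   -0.   -0.  ]]
[[368.95505487 344.22925133]]
```

Run:
```python
from h import *
for p in [(.404,.024),(.410,.024),(.42,.024),(.5026,.0417)]:
  for a in [100,-80,10,-170,55,-125,145,-35]:
    for z in (.05,.12,.25,.4):
      q=bot.inverse_kinematics([*p,z],quat(np.radians(a)))
      print(p,a,z,None if q is None else q.round(2).tolist())
```

```text
(0.404, 0.024) 100 0.05 [0.16, 0.52, -0.47, 2.32, 0.59, 0.42, 0.93]
(0.404, 0.024) 100 0.12 [0.42, 0.44, -0.82, 2.24, 0.52, 0.67, 0.97]
(0.404, 0.024) 100 0.25 [0.62, 0.24, -0.97, 2.04, 0.24, 0.97, 1.28]
(0.404, 0.024) 100 0.4 [0.66, 0.08, -0.9, 1.75, 0.06, 1.34, 1.49]
(0.404, 0.024) -80 0.05 [-0.17, 0.5, -0.01, 2.33, 0.02, 0.32, -1.59]
(0.404, 0.024) -80 0.12 [-0.08, 0.35, -0.13, 2.25, 0.09, 0.54, -1.67]
(0.404, 0.024) -80 0.25 [0.09, 0.16, -0.31, 2.06, 0.06, 0.93, -1.65]
(0.404, 0.024) -80 0.4 [0.24, 0.05, -0.44, 1.76, 0.02, 1.34, -1.6]
(0.404, 0.024) 10 0.05 [0.02, 0.5, -0.27, 2.32, 0.37, 0.36, -0.4]
(0.404, 0.024) 10 0.12 [0.18, 0.38, -0.47, 2.24, 0.31, 0.58, -0.35]
(0.404, 0.024) 10 0.25 [0.31, 0.18, -0.57, 2.05, 0.12, 0.94, -0.15]
(0.404, 0.024) 10 0.4 [0.41, 0.06, -0.62, 1.76, 0.04, 1.34, -0.04]
(0.404, 0.024) -170 0.05 [-0.39, 0.52, 0.31, 2.33, -0.47, 0.34, -2.64]
(0.404, 0.024) -170 0.12 [-0.94, 0.78, 1.36, 2.28, -1.0, 0.96, -1.91]
(0.404, 0.024) -170 0.25 [-1.13, 0.43, 1.38, 2.09, -0.5, 1.03, -2.46]
(0.404, 0.024) -170 0.4 [-1.44, 0.2, 1.55, 1.8, -0.21, 1.35, -2.81]
(0.404,
[... 6904 characters left out ...]
]
(0.5026, 0.0417) -125 0.25 [-0.14, 0.3, -0.05, 1.85, 0.02, 0.99, -2.38]
(0.5026, 0.0417) -125 0.4 [-0.02, 0.21, -0.2, 1.57, 0.04, 1.37, -2.41]
(0.5026, 0.0417) 145 0.05 [0.58, 0.92, -1.3, 2.06, 1.06, 1.08, 1.28]
(0.5026, 0.0417) 145 0.12 [0.6, 0.78, -1.29, 1.99, 0.87, 1.08, 1.44]
(0.5026, 0.0417) 145 0.25 [0.66, 0.55, -1.29, 1.83, 0.57, 1.21, 1.72]
(0.5026, 0.0417) 145 0.4 [0.69, 0.4, -1.29, 1.55, 0.39, 1.48, 1.92]
(0.5026, 0.0417) -35 0.05 [-0.06, 0.58, -0.17, 2.08, 0.19, 0.5, -0.98]
(0.5026, 0.0417) -35 0.12 [-0.0, 0.47, -0.25, 2.01, 0.18, 0.68, -0.97]
(0.5026, 0.0417) -35 0.25 [0.09, 0.32, -0.35, 1.84, 0.13, 1.0, -0.93]
(0.5026, 0.0417) -35 0.4 [0.18, 0.23, -0.46, 1.56, 0.1, 1.38, -0.9]
```

Run:
```python
from h import *
s=bot.sense()
bot.servo_line([.293,-.608,.42],rate=.3)
print(bot.sense()["time"])
bot.move_pose([.50,.02,.30],quat(np.radians(-80)))
s=bot.sense();print(s["time"],s["qpos"].round(2))
m=optics.camera_model("wrist");p,d=optics.read_camera("wrist")
cv2.imwrite("pics/w1.png",p[:,:,::-1]); np.savez("pics/w1.npz",d=d,**{k:m[k] for k in m})
p,d=optics.read_camera("top");cv2.imwrite("pics/t1.png",p[:,:,::-1])
```

```text
0.925
3.3167 [ 0.15  0.27 -0.37  1.77  0.11  1.12 -1.65]
```

View pics/w1.png

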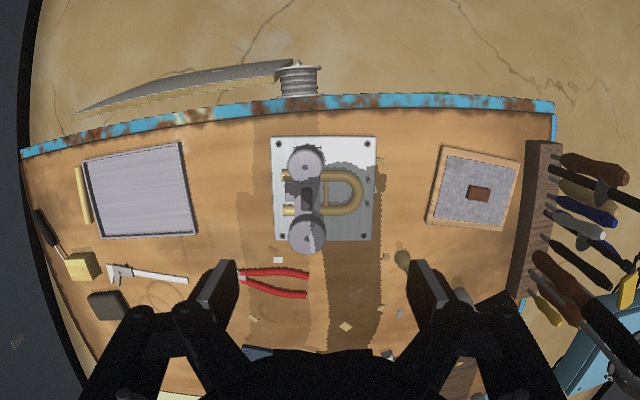

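Run:
```python
import cv2
a=cv2.imread("pics/w1.png"); 
for n,(y0,y1,x0,x1) in dict(j=(125,265,260,390),t=(130,245,75,205),r=(135,240,415,530)).items():
    cv2.imwrite(f"pics/w1{n}.png",cv2.resize(a[y0:y1,x0:x1],None,fx=4,fy=4,interpolation=cv2.INTER_CUBIC))
```

```text
(no output)
```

View pics/w1j.png

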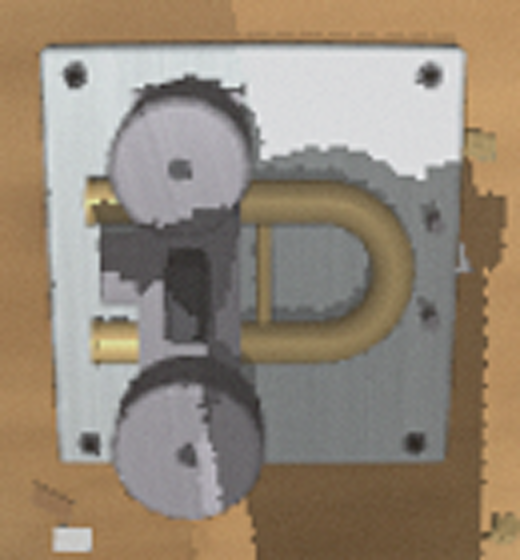

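View pics/w1t.png

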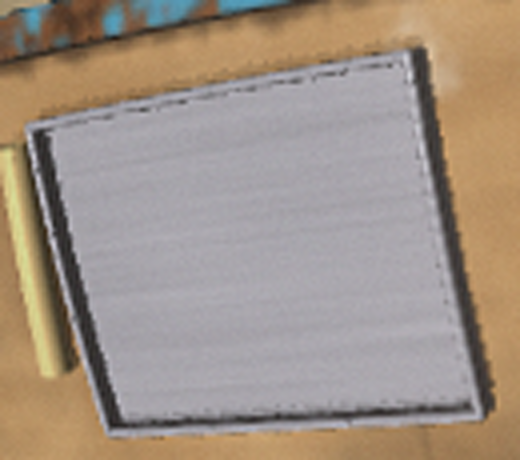

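View pics/w1r.png

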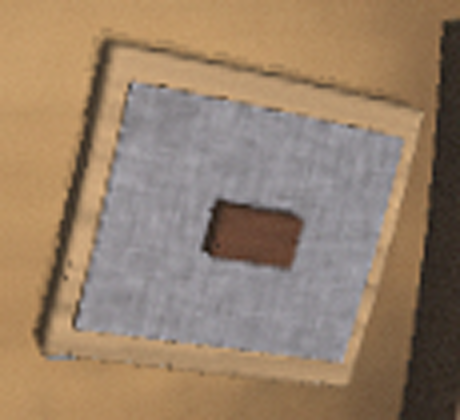

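```bash
cat >> h.py <<'E'
def fit2d(model,world):
    """rigid 2d fit; model Nx2, world Nx2 -> x,y,yaw,res"""
    a=model-model.mean(0); b=world-world.mean(0)
    yaw=np.arctan2((a[:,0]*b[:,1]-a[:,1]*b[:,0]).sum(),(a*b).sum())
    c,s=np.cos(yaw),np.sin(yaw); M=np.array([[c,-s],[s,c]])
    t=world.mean(0)-M@model.mean(0)
    return t,yaw,np.linalg.norm(world-model@M.T-t,axis=1)
E
python3 - <<'E'
from h import *
m=dict(np.load("pics/w1.npz")); d=m.pop("d")
f=lambda L,x0,y0:np.array([(x0+(u+.5)/4-.5,y0+(v+.5)/4-.5) for u,v in L])
def rect(a,b): return np.array([[a,b],[a,-b],[-a,-b],[-a,b]])
# order: (+x,+y),(+x,-y),(-x,-y),(-x,+y)
for n,L,o,z,ab in [("jig",[(43,46),(465,47),(443,462),(62,462)],(260,125),.014,(.08,.075)),
  ("tray",[(27,124),(411,48),(483,417),(107,435)],(75,130),.013,(.075,.105)),
  ("rest",[(107,40),(423,114),(345,384),(38,350)],(415,135),.014,(.062,.075))]:
    w=onplane(m,f(L,*o),z,True)[:,:2]
    t,y,r=fit2d(rect(*ab),w); print(n,t.round(4),np.degrees(y).round(2),(r*1e3).round(1))
print(onplane(m,f([(180,169)],260,125),.082,True),onplane(m,f([(187,455)],260,125),.068,True))
print("rib",onplane(m,f([(214,200),(302,214),(292,268),(212,258)],415,135),.026,True).round(4), onplane(m,f([(257,235)],415,135),.026,True).round(4))
E
```

```text
jig [0.4574 0.0112] 9.83 [1.8 1.7 2.  1.7]
tray [0.3969 0.3211] 14.67 [1.  0.1 0.8 0.2]
rest [ 0.4989 -0.2237] 2.22 [1.  2.3 2.4 1.2]
[[0.50221055 0.04136718 0.082     ]] [[0.40395374 0.02436792 0.068     ]]
rib [[ 0.5091 -0.2011  0.026 ]
 [ 0.5114 -0.2422  0.026 ]
 [ 0.4896 -0.2452  0.026 ]
 [ 0.487  -0.2076  0.026 ]] [[ 0.4995 -0.2245  0.026 ]]
```

```bash
cat >> h.py <<'E'
JIG=(np.array([.4570,.0112]),np.radians(9.9)); TRAY=(np.array([.3975,.320]),np.radians(14.))
def W(fr,p):
    c,s=np.cos(fr[1]),np.sin(fr[1]); return fr[0]+np.array([[c,-s],[s,c]])@np.array(p)
def st(tag=""):
    s=bot.sense(); print(tag,"t",round(s["time"],2),"p",s["position"].round(4),"w",round(s["gripper_width"],4),"F",s["contact_force"].round(1)); return s
def over(xy,a,z=.2): bot.move_pose([*xy,z],quat(a))
def down(xy,z,a,slow=.05,app=.025):
    bot.servo_line([*xy,z+app],quat(a),rate=.2); bot.servo_line([*xy,z],quat(a),rate=slow)
def snap(cam,n):
    m=optics.camera_model(cam);p,d=optics.read_camera(cam)
    cv2.imwrite(f"pics/{n}.png",p[:,:,::-1]); np.savez(f"pics/{n}.npz",d=d,**m); return m,p,d
E
python3 - <<'E'
from h import *
a=JIG[1]-np.pi/2; xy=np.array([.5025,.0414])
over(xy,a,.2); st("over")
down(xy,.056,a); st("down")
bot.close_gripper(60); s=st("closed")
bot.servo_line([*xy,.062],rate=.03); st("lift6")
snap("wrist","w2")
E
```

```text
over t 3.91 p [0.5028 0.0411 0.2005] w 0.0856 F [1.3 0.8 1.3]
down t 5.3 p [0.5024 0.0415 0.0558] w 0.0855 F [-0.1  0.5  0.7]
closed t 5.77 p [0.5027 0.0413 0.0563] w 0.042 F [-0.8 -1.5  4.6]
lift6 t 6.12 p [0.5023 0.0414 0.062 ] w 0.0424 F [ 0.2 -0.1 -3.7]
```

View pics/w2.png

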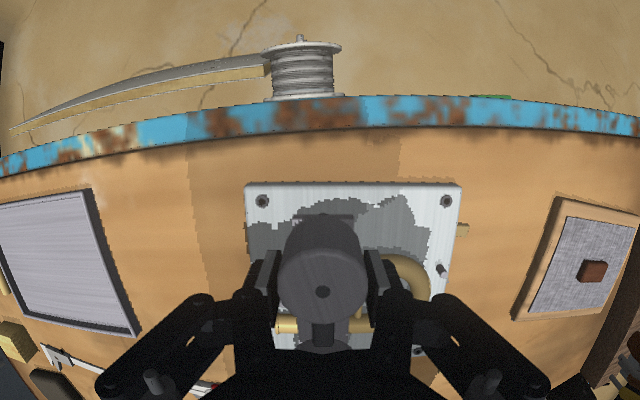

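Run:
```python
from h import *
bot.servo_line([.5025,.0414,.20],rate=.2); st("up")
a=TRAY[1]-np.pi/2; xy=W(TRAY,[.035,.046])
over(xy,a,.2); st("over tray")
z=.056-.035
down(xy,z+.001,a,.04); st("down")
bot.open_gripper(); st("open")
bot.servo_line([*xy,.2],rate=.25)
# flat weight
a=JIG[1]-np.pi/2; xy=np.array([.4041,.0243])
over(xy,a,.2); st("over flat")
down(xy,.0486,a); st("down")
bot.close_gripper(60); st("closed")
bot.servo_line([*xy,.056],rate=.03); st("lift6")
snap("wrist","w3")
```

```text
up t 7.01 p [0.5018 0.0412 0.199 ] w 0.0422 F [ 0.8 -0.1 -4.7]
over tray t 8.3 p [0.4214 0.3713 0.1996] w 0.0419 F [ 0.7 -0.3 -4.4]
down t 9.99 p [0.4202 0.3729 0.0222] w 0.0426 F [-2.4 -1.8  5.5]
open t 10.49 p [0.4204 0.3732 0.022 ] w 0.0855 F [1.  0.9 0.2]
over flat t 12.67 p [0.4047 0.0254 0.2   ] w 0.0854 F [-1.2  1.1  0.6]
down t 14.1 p [0.404  0.0243 0.0484] w 0.0853 F [ 0.2 -0.8  0.1]
closed t 14.53 p [0.4043 0.0247 0.0491] w 0.0502 F [-1.   2.   9.3]
lift6 t 14.93 p [0.4041 0.0241 0.0561] w 0.0498 F [ 0.6  0.6 -4. ]
```

View pics/w3.png

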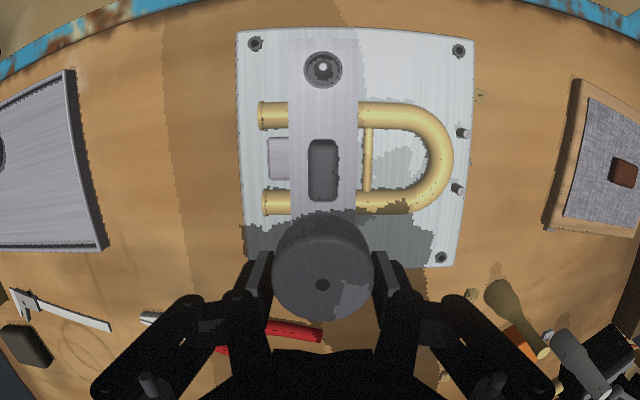

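Run:
```python
from h import *
bot.servo_line([.4041,.0243,.20],rate=.2); st("up")
a=TRAY[1]-np.pi/2; xy=W(TRAY,[.035,-.046])
over(xy,a,.2); st("over tray")
z=.0491-.035
down(xy,z+.002,a,.04); st("down")
bot.open_gripper(); st("open")
bot.servo_line([*xy,.2],rate=.25)
a=JIG[1]-np.pi/2; xy=W(JIG,[.03,.022])
over(xy,a,.16); m,p,d=snap("wrist","w4")
```

```text
up t 15.84 p [0.4034 0.024  0.1991] w 0.0498 F [ 0.3 -1.  -4.7]
over tray t 16.87 p [0.4425 0.2824 0.1991] w 0.0497 F [-0.6 -0.5 -4.1]
down t 18.58 p [0.4425 0.2839 0.0161] w 0.0499 F [-0.8  0.2 -4.1]
open t 19.03 p [0.4427 0.2839 0.0163] w 0.0852 F [-0.1  0.3  0.4]
```

View pics/w4.png

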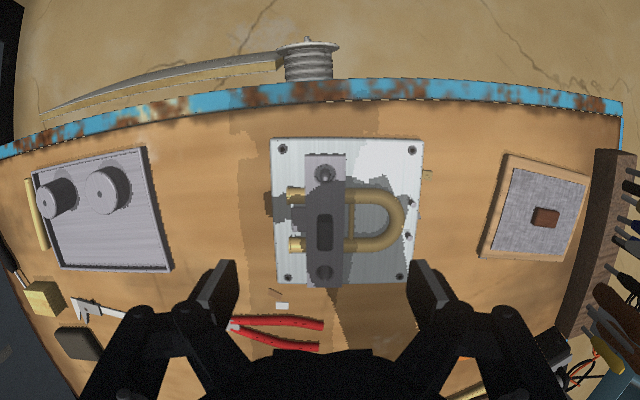

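Run:
```python
import cv2
a=cv2.imread("pics/w4.png"); 
cv2.imwrite("pics/w4j.png",cv2.resize(a[130:295,260:430],None,fx=4,fy=3.6 and 4,interpolation=cv2.INTER_CUBIC)[:600])
```

```text
(no output)
```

View pics/w4j.png

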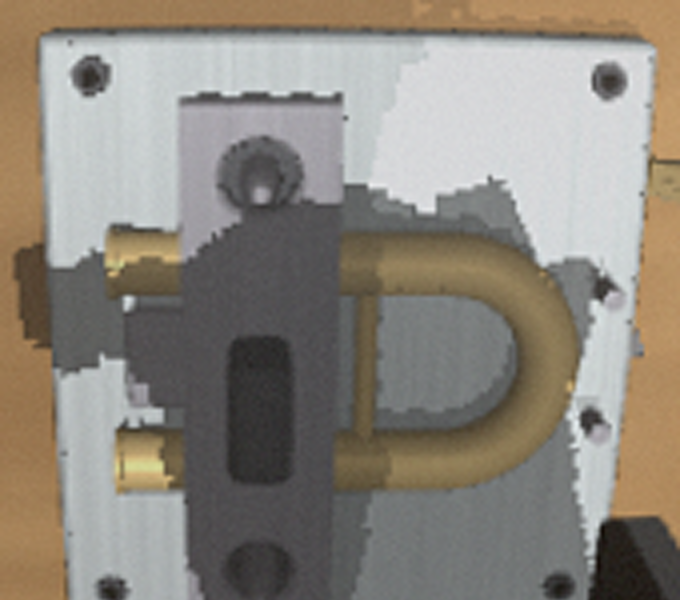

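Run:
```python
from h import *
m=dict(np.load("pics/w4.npz")); m.pop("d")
g=lambda u,v:np.array([[260+(u+.5)/4-.5,130+(v+.5)/4-.5]])
P=lambda u,v,z:onplane(m,g(u,v),z,True)[0,:2]
c,s=np.cos(JIG[1]),np.sin(JIG[1]); Ri=np.array([[c,s],[-s,c]])
for n,uv,z in [("post+",(263,190),.051),("hole+",(260,175),.038),("hole-",(259,572),.038),("blk",(260,410),.061),("corner++",(42,33),.014),("corner+-",(655,40),.014),("dowel+",(614,297),.026),("dowel-",(600,430),.026),("endL",(110,235),.022),("slide bend",(576,362),.022)]:
    w=P(*uv,z); print(n,w.round(4),"jig",((Ri@(w-JIG[0]))*1e3).round(1))
```

```text
post+ [0.503  0.0414] jig [50.5 21.8]
hole+ [0.5031 0.0419] jig [50.7 22.4]
hole- [0.4045 0.0245] jig [-49.4  22.1]
blk [0.4581 0.034 ] jig [ 5.  22.3]
corner++ [0.5227 0.0972] jig [79.5 73.4]
corner+- [ 0.5482 -0.0468] jig [ 79.8 -72.8]
dowel+ [ 0.4863 -0.0483] jig [ 18.6 -63.6]
dowel- [ 0.4514 -0.0545] jig [-16.8 -63.8]
endL [0.479  0.0735] jig [32.4 57.6]
slide bend [ 0.4669 -0.0446] jig [  0.2 -56.7]
```

```bash
sed -i 's/^JIG=(np.array(\[.4570,.0112\])/JIG=(np.array([.4574,.0113])/' h.py
python3 - <<'E'
from h import *
a=JIG[1]-np.pi/2; xy=W(JIG,[0,.022])
over(xy,a,.16)
down(xy,.0415,a); st("down")
bot.close_gripper(80); s=st("closed")
bot.servo_line([*xy,.0475],rate=.03); st("lift6")
bot.servo_line([*xy,.12],rate=.08); st("up")
bot.servo_line([*xy,.2],rate=.2)
snap("wrist","w5")
xt=W(TRAY,[-.040,0]); over(xt,TRAY[1],.2); s=st("over tray"); print(s["qpos"].round(2))
snap("wrist","w6")
E
```

```text
down t 22.48 p [0.4535 0.033  0.0414] w 0.0852 F [-0.8  0.6  0.9]
closed t 23.13 p [0.4536 0.033  0.0418] w 0.0118 F [-1.1 -0.4  5.5]
lift6 t 23.48 p [0.4537 0.0329 0.0476] w 0.0121 F [-0.7  0.5 -2.5]
up t 24.54 p [0.4533 0.0329 0.1196] w 0.0121 F [ 0.7  0.6 -3.5]
over tray t 26.27 p [0.3593 0.309  0.1993] w 0.012 F [ 0.2 -1.  -2.6]
[-0.14  0.43 -0.93  1.97  0.43  0.95 -1.05]
```

View pics/w5.png

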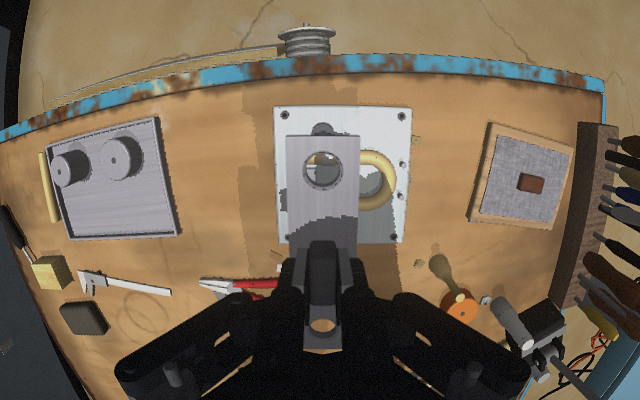

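View pics/w6.png

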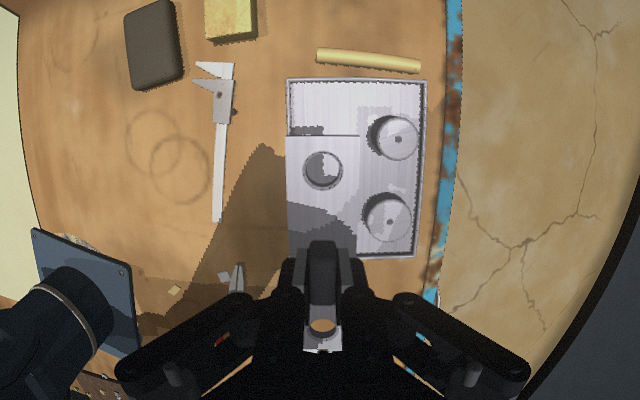

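Run:
```python
from h import *
xt=W(TRAY,[-.040,0])
down(xt,.0418-.027+.0015,TRAY[1],.04); st("down")
bot.open_gripper(); st("open")
bot.servo_line([*xt,.2],rate=.25)
snap("wrist","w7")
a=JIG[1]; xy=W(JIG,[.0,-.045]); over(xy,a,.2); s=st("jig"); print(s["qpos"].round(2)); snap("wrist","w8")
```

```text
down t 28.03 p [0.3586 0.3105 0.0163] w 0.0123 F [ 0.5  0.7 -2.8]
open t 28.73 p [0.3587 0.3104 0.0163] w 0.0856 F [-0.7 -0.2  0.1]
jig t 31.02 p [ 0.4652 -0.0316  0.2   ] w 0.0856 F [0.1 1.2 0.5]
[ 0.65  0.42 -0.95  1.99  0.42  0.94 -0.34]
```

View pics/w7.png

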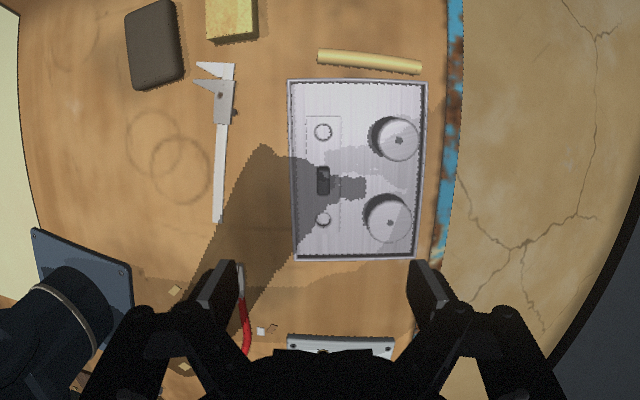

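View pics/w8.png

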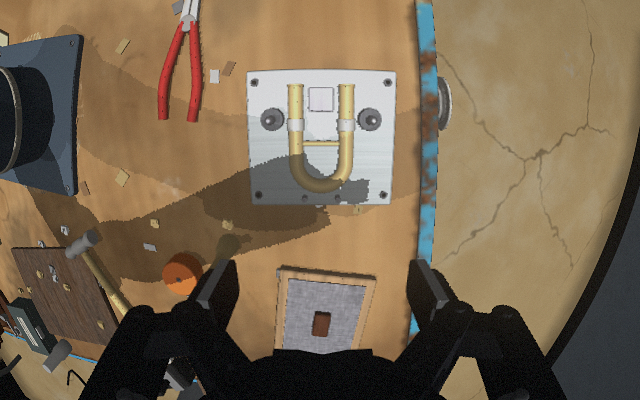

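Run:
```python
from h import *
a=JIG[1]; xy=W(JIG,[0,-.006])
over(xy,a,.12); 
down(xy,.011,a,.04); st("down")
bot.close_gripper(40); st("closed")
bot.servo_line([*xy,.017],rate=.03); st("lift6")
bot.servo_line([*xy,.08],rate=.08); st("up")
bot.servo_line([*xy,.2],rate=.2)
snap("wrist","w9")
```

```text
down t 32.86 p [0.4584 0.0055 0.0109] w 0.0854 F [-0.7  0.7  0.4]
closed t 33.2 p [0.4585 0.0054 0.0116] w 0.0651 F [-3.2 -1.3  8.1]
lift6 t 33.55 p [0.4586 0.0053 0.0172] w 0.0652 F [-0.3  0.5 -1.6]
up t 34.48 p [0.4582 0.0053 0.0797] w 0.0647 F [ 0.3 -0.1 -1.2]
```

View pics/w9.png

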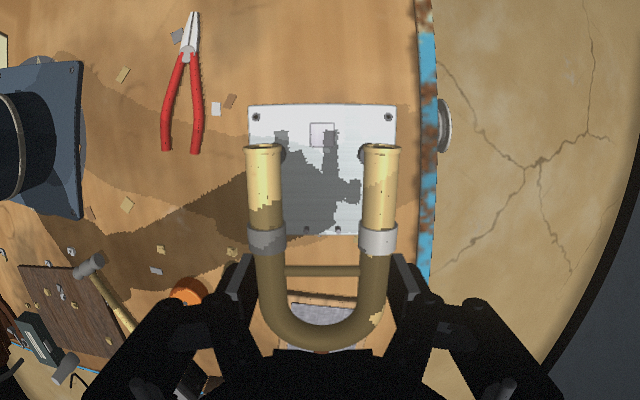

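Run:
```python
import cv2,numpy as np
a=cv2.imread("pics/w5.png")[115:235,460:580]; b=cv2.imread("pics/w4.png")[145:265,470:590]
f=lambda x:cv2.resize(x,(480,480),interpolation=cv2.INTER_CUBIC)[:,:400]
cv2.imwrite("pics/rr.png",np.hstack([cv2.resize(a,None,fx=3.33333,fy=3.33333,interpolation=cv2.INTER_CUBIC),cv2.resize(b,None,fx=3.33333,fy=3.33333,interpolation=cv2.INTER_CUBIC)]))
```

```text
(no output)
```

View pics/rr.png

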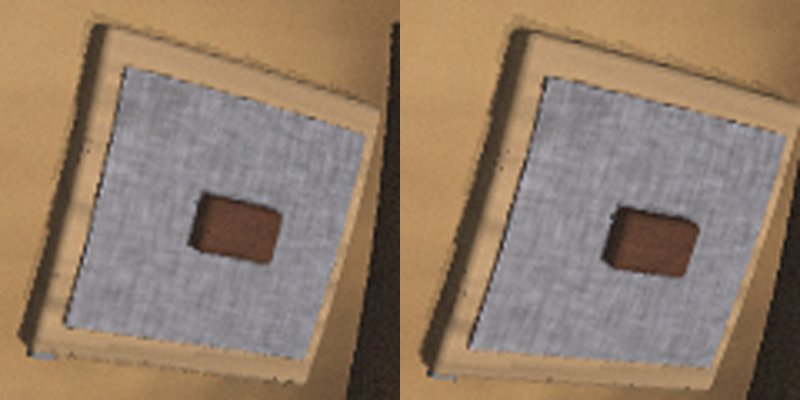

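Run:
```python
from h import *
def rect(a,b): return np.array([[a,b],[a,-b],[-a,-b],[-a,b]])
for n,o,board,pad,rib in [("w5",(460,115),[(107,25),(378,105),(303,383),(35,350)],[(126,67),(364,133),(304,360),(66,327)],[(206,195),(283,210),(271,264),(200,250)]),
 ("w4",(470,145),[(130,32),(400,105),(312,388),(35,370)],[(147,78),(384,133),(315,366),(70,347)],[(222,208),(298,222),(286,277),(213,262)])]:
    m=dict(np.load(f"pics/{n}.npz")); m.pop("d")
    g=lambda L:np.array([(o[0]+(u+.5)/3.3333-.5,o[1]+(v+.5)/3.3333-.5) for u,v in L])
    for k,L,z,ab in [("board",board,.014,(.062,.075)),("pad",pad,.016,(.052,.065)),("rib",rib,.026,(.011,.02))]:
        w=onplane(m,g(L),z,True)[:,:2]; t,y,r=fit2d(rect(*ab),w); print(n,k,t.round(4),np.degrees(y).round(2),(r*1e3).round(1))
```

```text
w5 board [ 0.499 -0.224] 2.97 [2.3 2.8 2.3 3.2]
w5 pad [ 0.4981 -0.2256] 2.99 [3.  3.2 2.4 3.6]
w5 rib [ 0.4989 -0.2241] 4.73 [1.4 0.9 0.3 2.1]
w4 board [ 0.4995 -0.2244] 2.98 [2.1 3.7 1.  2.7]
w4 pad [ 0.4987 -0.2259] 3.42 [3.2 4.2 3.1 4.6]
w4 rib [ 0.4999 -0.223 ] 3.55 [2.  1.8 1.8 2.6]
```

```bash
cat >> h.py <<'E'
REST=(np.array([.4992,-.2247]),np.radians(2.8))
E
python3 - <<'E'
from h import *
xy=W(REST,[0,-.006]); a=REST[1]
print(bot.inverse_kinematics([*xy,.2],quat(a)).round(2),bot.sense()["qpos"].round(2))
over(xy,a,.2); s=st("over"); print(s["qpos"].round(2)); snap("scene","s1"); snap("wrist","w10"); st()
E
```

```text
[ 0.91  0.53 -0.86  1.79  0.46  1.03 -0.08] [ 0.58  0.41 -0.95  2.01  0.42  0.93 -0.42]
over t 36.23 p [ 0.4996 -0.2289  0.1998] w 0.0653 F [ 1.1  0.7 -1.2]
[ 0.91  0.53 -0.87  1.8   0.46  1.03 -0.08]
 t 36.33 p [ 0.4999 -0.2285  0.2002] w 0.0649 F [-0.4  0.6 -1.3]
```

View pics/s1.png

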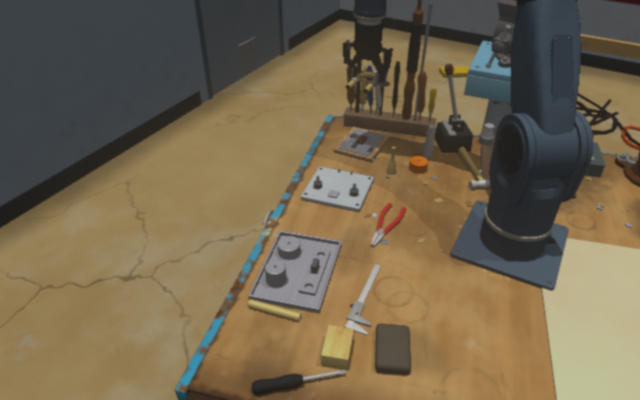

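View pics/w10.png

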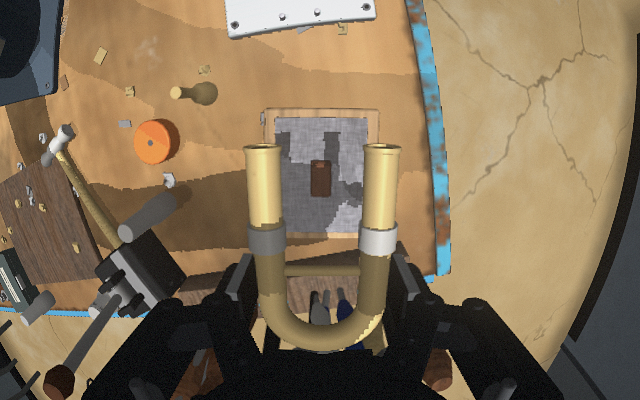

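Run:
```python
from h import *
m=optics.camera_model("scene"); d=np.load("pics/scene0.npy")
v,u=np.mgrid[:400,:640]; o,r=ray(m,np.c_[u.ravel(),v.ravel()]); P=o+r*d.ravel()[:,None]
P=P[(d.ravel()>0)]
for x0 in np.arange(.36,.66,.04):
    q=P[(P[:,0]>x0)&(P[:,0]<x0+.04)&(P[:,1]<-.24)&(P[:,1]>-.6)]
    out=[]
    for z0 in (.04,.1,.15,.2,.25,.3,.35):
        k=q[(q[:,2]>z0)&(q[:,2]<z0+.05)]
        out.append(None if len(k)<3 else round(float(np.percentile(k[:,1],98)),3))
    print(round(x0,2),out)
m=dict(np.load("pics/w10.npz")); dd=m.pop("d")
# rest corners and rib in w10
for n,uv,z in [("TL",(266,110),.014),("TR",(379,109),.014),("rib c",(321,172),.026),("rib ctop",(321,160),.026)]:
    print(n,onplane(m,[uv],z,True)[0].round(4))
```

```text
0.36 [-0.355, -0.366, -0.363, -0.356, -0.352, -0.354, -0.356]
0.4 [-0.345, -0.355, -0.355, -0.349, -0.347, -0.346, -0.345]
0.44 [-0.334, -0.357, -0.349, -0.354, None, None, None]
0.48 [-0.324, -0.334, -0.33, -0.347, -0.345, None, None]
0.52 [-0.314, -0.331, -0.321, -0.33, None, None, None]
0.56 [-0.306, -0.316, -0.314, -0.319, -0.326, -0.326, None]
0.6 [-0.315, None, -0.32, None, None, None, None]
0.64 [None, None, None, None, None, None, None]
TL [ 0.4369 -0.1563  0.014 ]
TR [ 0.5559 -0.1489  0.014 ]
rib c [ 0.4983 -0.2184  0.026 ]
rib ctop [ 0.4976 -0.2056  0.026 ]
```

Run:
```python
import cv2
a=cv2.imread("pics/w10.png"); 
cv2.imwrite("pics/w10c.png",cv2.resize(a[95:245,235:405],None,fx=4,fy=4,interpolation=cv2.INTER_CUBIC))
```

```text
(no output)
```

View pics/w10c.png

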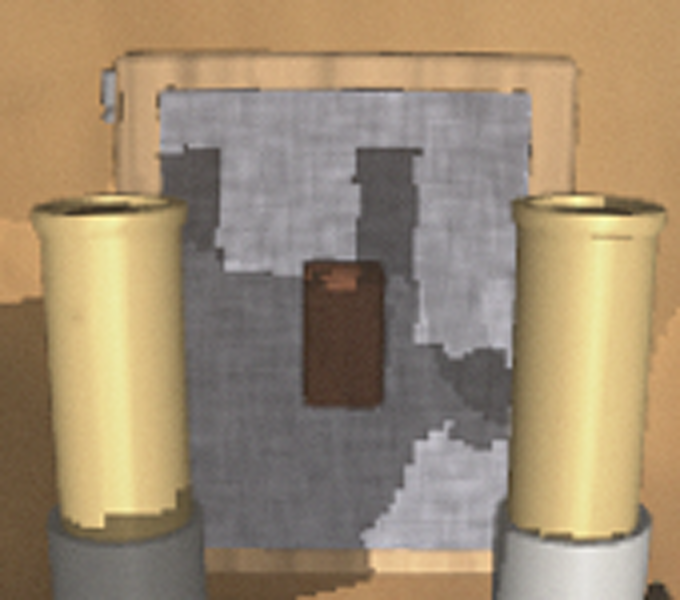

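Run:
```python
from h import *
snap("top","t2")
xy=W(REST,[0,-.006])
m=dict(np.load("pics/w10.npz")); m.pop("d")
g=lambda L:np.array([(235+(u+.5)/4-.5,95+(v+.5)/4-.5) for u,v in L])
print("board",onplane(m,g([(120,57),(575,60)]),.014,True).round(4).tolist())
print("pad far corners, near edge",onplane(m,g([(160,91),(529,91),(200,549),(500,549)]),.016,True).round(4).tolist())
r=onplane(m,g([(304,262),(383,262),(383,407),(304,407)]),.026,True)[:,:2]; print("rib",r.round(4).tolist(),r.mean(0))
print(bot.inverse_kinematics([*xy,.0136],quat(REST[1])).round(2))
```

```text
board [[0.4354, -0.1551, 0.014], [0.5552, -0.1496, 0.014]]
pad far corners, near edge [[0.4467, -0.1638, 0.016], [0.5433, -0.1589, 0.016], [0.46, -0.2932, 0.016], [0.5465, -0.2887, 0.016]]
rib [[0.4869, -0.2063], [0.5073, -0.2052], [0.5097, -0.2445], [0.4886, -0.2456]] [ 0.49810468 -0.22540882]
[ 0.77  0.76 -0.66  1.97  0.74  0.67 -0.32]
```

View pics/t2.png

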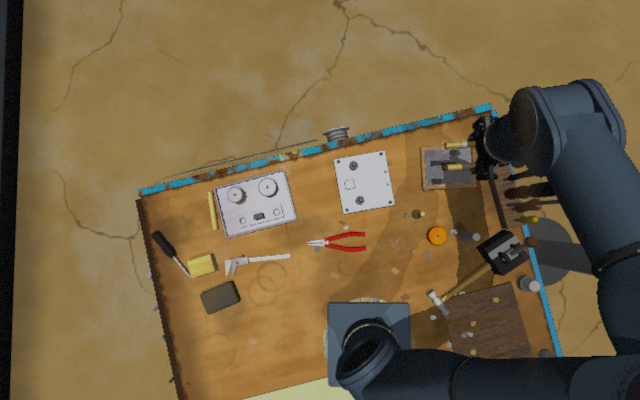

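```bash
cat > fk.py <<'E'
import numpy as np
from scipy.spatial.transform import Rotation as R
from scipy.optimize import least_squares
def fk(p,q):  # q Nx7
    p=p.reshape(-1); S=p[:42].reshape(7,6); n=len(q)
    Rt=R.from_rotvec(np.zeros((n,3))); t=np.zeros((n,3)); fr=[]
    for i in range(7):
        w=S[i,:3]/np.linalg.norm(S[i,:3]); c=S[i,3:]
        Ri=R.from_rotvec(q[:,i:i+1]*w)
        t=t+Rt.apply(c-Ri.apply(c)); Rt=Rt*Ri; fr.append((Rt,t))
    return t+Rt.apply(p[42:45]), Rt*R.from_rotvec(p[45:48]), fr
E
python3 - <<'E'
from h import *; from fk import *
m=optics.camera_model("top"); d=np.load("pics/t2.npz")["d"]
for u,v in [(520,130),(540,130),(560,110),(575,180),(600,240),(620,310),(590,150),(560,170),(555,145),(550,160)]:
    z=d[v,u]; o,r=ray(m,[(u,v)]); print((u,v),(o+r[0]*z).round(3))
rng=np.random.default_rng(0); Q=[];P=[];O=[]
while len(Q)<250:
    x=rng.uniform(.3,.65);y=rng.uniform(-.5,.4);z=rng.uniform(.05,.45);a=rng.uniform(-2.6,1.8)
    qq=(R.from_euler("xyz",rng.uniform(-.25,.25,3))*R.from_quat(quat(a))).as_quat()
    q=bot.inverse_kinematics([x,y,z],qq)
    if q is not None: Q.append(q);P.append([x,y,z]);O.append(qq)
np.savez("ik.npz",Q=Q,P=P,O=O)
Q=np.array(Q);P=np.array(P);O=R.from_quat(O)
# home q=0: arm straight up
S=np.zeros((7,6)); S[:,:3]=[[0,0,-1],[0,1,0],[0,0,-1],[0,1,0],[0,0,-1],[0,1,0],[0,0,-1]]
for k,zz in enumerate([0,.3,.3,.7,.7,1.1,1.1]): S[k,5]=zz
def run(S,hm):
    p0=np.r_[S.ravel(),hm]
    def f(p):
        t,Rr,_=fk(p,Q); return np.r_[(t-P).ravel()*3,(O.inv()*Rr).as_rotvec().ravel(), .001*(np.linalg.norm(p[:42].reshape(7,6)[:,:3],axis=1)-1)]
    return least_squares(f,p0,max_nfev=150)
best=None
for s in [(-1,1,-1,1,-1,1,-1),(-1,1,1,1,1,1,1),(-1,1,-1,1,-1,1,1),(-1,1,1,1,-1,1,-1)]:
    S2=S.copy(); 
    for k in range(7):
        S2[k,:3]=[0,s[k],0] if k%2 else [0,0,s[k]]
    r=run(S2,np.r_[0,0,1.35,0,-np.pi/2,0]); print(s,r.cost)
    if best is None or r.cost<best.cost: best=r
    if best.cost<1e-4: break
np.save("fk.npy",best.x)
t,Rr,_=fk(best.x,Q); print(np.abs(t-P).max()); print(best.x[:42].reshape(7,6).round(3))
E
```

```text
(520, 130) [ 0.484 -0.178  0.556]
(540, 130) [ 0.473 -0.182  0.606]
(560, 110) [ 0.5   -0.209  0.608]
(575, 180) [ 0.4   -0.201  0.649]
(600, 240) [0.351 0.105 1.167]
(620, 310) [ 0.254 -0.203  0.717]
(590, 150) [ 0.438 -0.22   0.65 ]
(560, 170) [0.351 0.105 1.167]
(555, 145) [ 0.448 -0.188  0.631]
(550, 160) [ 0.43  -0.188  0.616]
(-1, 1, -1, 1, -1, 1, -1) 1.4792714618668936e-19
5.096378874469565e-11
[[ 0.    -0.    -1.     0.    -0.     0.041]
 [-0.     1.    -0.     0.    -0.292  0.267]
 [-0.    -0.    -1.    -0.    -0.015  0.078]
 [-0.     1.    -0.    -0.     1.532  0.854]
 [-0.    -0.    -1.    -0.    -0.047  1.193]
 [-0.     1.    -0.    -0.     3.346  1.245]
 [-0.    -0.    -1.    -0.    -0.047  2.011]]
```

Run:
```python
from h import *; from fk import *
p=np.load("fk.npy"); xy=W(REST,[0,-.006])
for z in (.2,.1,.0136):
    q=bot.inverse_kinematics([*xy,z],quat(REST[1])); t,_,fr=fk(p,q[None])
    e=fr[2][0].apply([[0,-.03,.854]])+fr[2][1]; w=fr[4][0].apply([[0,-.047,1.245]])+fr[4][1]
    print(z,q.round(2),"elbow",e.round(3),"wrist",w.round(3))
```

```text
0.2 [ 0.91  0.53 -0.86  1.79  0.46  1.03 -0.08] elbow [[ 0.168 -0.258  0.768]] wrist [[ 0.499 -0.231  0.561]]
0.1 [ 0.85  0.64 -0.78  1.91  0.6   0.84 -0.2 ] elbow [[ 0.22  -0.287  0.73 ]] wrist [[ 0.499 -0.231  0.461]]
0.0136 [ 0.77  0.76 -0.66  1.97  0.74  0.67 -0.32] elbow [[ 0.276 -0.304  0.688]] wrist [[ 0.499 -0.231  0.375]]
```

```bash
cat >> fk.py <<'E'
LO=np.array([-2.76,-.34,-1.52,.19,-1.09,.17,-2.82]);HI=np.array([2.76,2.15,1.57,2.46,4.23,1.99,2.82])
PP=np.load("fk.npy")
def solve(pos,quat,q0,q3):
    Ro=R.from_quat(quat)
    def f(q):
        t,Rr,_=fk(PP,q[None]); return np.r_[(t[0]-pos)*3,(Ro.inv()*Rr[0]).as_rotvec(),(q[2]-q3)]
    r=least_squares(f,np.clip(q0,LO+1e-6,HI-1e-6),bounds=(LO,HI),xtol=1e-14,ftol=1e-14,gtol=1e-14); return r.x,r.cost
def ew(q):
    t,_,fr=fk(PP,np.atleast_2d(q))
    return (fr[2][0].apply([[0,-.03,.854]])+fr[2][1])[0],(fr[4][0].apply([[0,-.047,1.245]])+fr[4][1])[0]
E
python3 - <<'E'
from h import *; from fk import *
xy=W(REST,[0,-.006]); q=bot.sense()["qpos"]; Qd=quat(REST[1])
for q3 in np.linspace(q[2],-.1,7)[1:]:
    q,c=solve(np.r_[xy,.2],Qd,q,q3); print(q.round(2),c<1e-12)
    if c<1e-12: bot.set_joints(q); st()
for z in (.2,.0136):
    q=bot.inverse_kinematics([*xy,z],Qd); print(q.round(2),[x.round(3) for x in ew(q)])
E
```

```text
[ 0.84  0.5  -0.74  1.8   0.39  1.   -0.01] True
 t 36.64 p [ 0.4998 -0.2296  0.2005] w 0.0654 F [-0.2 -0.  -1.8]
[ 0.76  0.47 -0.61  1.8   0.32  0.97  0.07] True
 t 36.9 p [ 0.4997 -0.2301  0.2002] w 0.0652 F [-0.1 -0.  -0.9]
[ 0.68  0.45 -0.48  1.8   0.25  0.95  0.14] True
 t 37.16 p [ 0.4995 -0.2304  0.1999] w 0.065 F [-0.1  0.8 -2.3]
[ 0.59  0.44 -0.36  1.81  0.18  0.93  0.21] True
 t 37.42 p [ 0.4995 -0.2304  0.1999] w 0.065 F [ 0.6 -0.1 -1.1]
[ 0.51  0.43 -0.23  1.81  0.12  0.92  0.27] True
 t 37.67 p [ 0.4995 -0.2305  0.1998] w 0.0655 F [-1.1 -0.3 -1.4]
[ 0.42  0.42 -0.1   1.81  0.05  0.91  0.34] True
 t 37.93 p [ 0.4995 -0.2305  0.1998] w 0.0653 F [ 0.7  0.9 -0.6]
[ 0.42  0.42 -0.1   1.81  0.05  0.91  0.34] [array([ 0.209, -0.125,  0.802]), array([ 0.499, -0.231,  0.561])]
[ 0.4   0.68 -0.07  1.99  0.1   0.48  0.3 ] [array([ 0.33 , -0.17 ,  0.723]), array([ 0.499, -0.231,  0.375])]
```

```bash
sed -i 's/^REST=.*/REST=(np.array([.4986,-.2254]),np.radians(2.8))/' h.py
python3 - <<'E'
from h import *
m=dict(np.load("pics/w10.npz")); m.pop("d")
g=lambda L:np.array([(235+(u+.5)/4-.5,95+(v+.5)/4-.5) for u,v in L])
e=onplane(m,g([(110,208),(590,210)]),.2105,True); print(e.round(4),"expected ends", W((np.array([.4992,-.2247]),np.radians(2.8)),[-.0255,.056]),W((np.array([.4992,-.2247]),np.radians(2.8)),[.0255,.056]))
xy=W(REST,[0,-.006]); a=REST[1]
bot.servo_line([*xy,.06],quat(a),rate=.15); st(); snap("wrist","w11")
E
```

```text
[[ 0.4708 -0.1662  0.2105]
 [ 0.5225 -0.1637  0.2105]] expected ends [ 0.47099486 -0.17001253] [ 0.52193397 -0.16752119]
 t 39.02 p [ 0.4994 -0.2316  0.0607] w 0.065 F [-0.4 -0.1 -0.8]
```

View pics/w11.png

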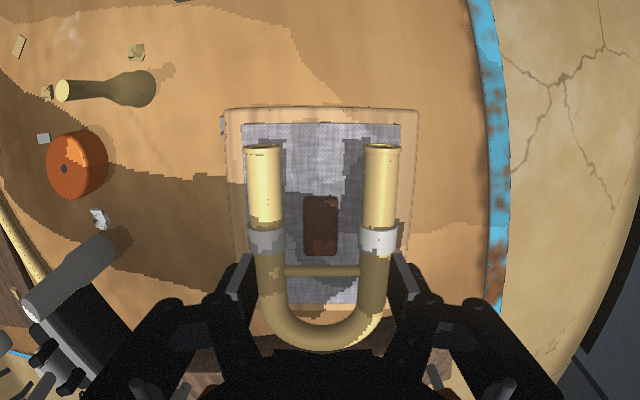

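Run:
```python
import cv2
a=cv2.imread("pics/w11.png"); 
cv2.imwrite("pics/w11c.png",cv2.resize(a[100:300,220:425],None,fx=3,fy=3,interpolation=cv2.INTER_CUBIC))
```

```text
(no output)
```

View pics/w11c.png

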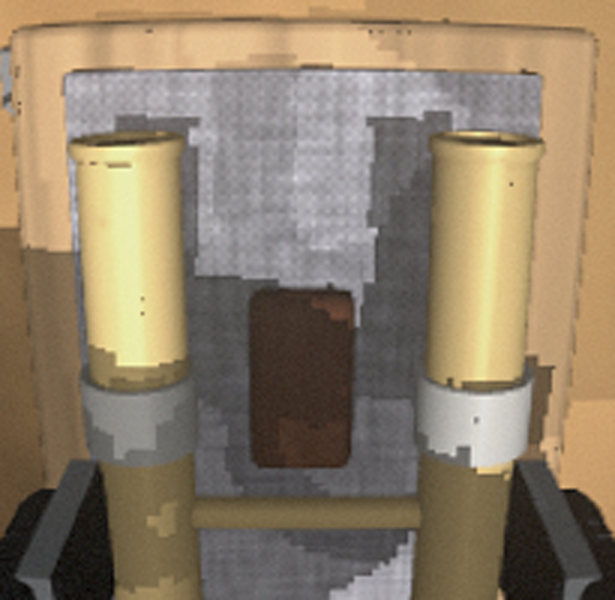

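Run:
```python
from h import *
m=dict(np.load("pics/w11.npz")); m.pop("d")
g=lambda L:np.array([(220+(u+.5)/3-.5,100+(v+.5)/3-.5) for u,v in L])
c,s=np.cos(REST[1]),np.sin(REST[1]); Ri=np.array([[c,s],[-s,c]])
def P(n,L,z):
    w=onplane(m,g(L),z,True)[:,:2]; print(n,((w-REST[0])@Ri.T*1e3).round(1).tolist())
P("board far corners",[(18,30),(595,32)],.014)
P("pad far corners",[(66,76),(541,74)],.016)
P("rib",[(251,291),(354,291),(352,466),(250,466)],.026)
zb=.0607-.0116+.014
P("leg ends z mid",[(127,146),(488,146)],zb+.008)
P("brace",[(192,512),(420,512)],zb+.008)
P("brace left edge of legs outer",[(77,240),(190,240),(427,240),(531,240)],zb+.008)
```

```text
board far corners [[-59.0, 73.5], [60.0, 73.1]]
pad far corners [[-48.4, 63.5], [48.2, 63.8]]
rib [[-10.6, 20.6], [10.0, 20.6], [10.3, -18.8], [-11.6, -18.8]]
leg ends z mid [[-25.3, 56.8], [26.7, 56.8]]
brace [[-18.4, -3.3], [19.2, -3.3]]
brace left edge of legs outer [[-33.7, 42.8], [-16.6, 42.7], [18.2, 42.7], [33.9, 42.8]]
```

Run:
```python
from h import *
xy=W(REST,[0,-.006]); a=REST[1]
bot.servo_line([*xy,.022],quat(a),rate=.1); st()
bot.servo_line([*xy,.0145],quat(a),rate=.03); st("down")
bot.open_gripper(); st("open")
bot.servo_line([*xy,.12],rate=.15)
bot.servo_line([*W(REST,[0,-.04]),.2],rate=.2); snap("wrist","w12"); st()
```

```text
t 39.6 p [ 0.499  -0.2314  0.0222] w 0.0651 F [ 0.5 -0.2 -0.4]
down t 40.0 p [ 0.4988 -0.2314  0.0145] w 0.0649 F [ 0.3  0.6 -1.2]
open t 40.34 p [ 0.499  -0.2314  0.0147] w 0.0856 F [-0.1 -1.4  0. ]
 t 41.83 p [ 0.4998 -0.2643  0.1982] w 0.0855 F [-0.   1.3  0.1]
```

View pics/w12.png

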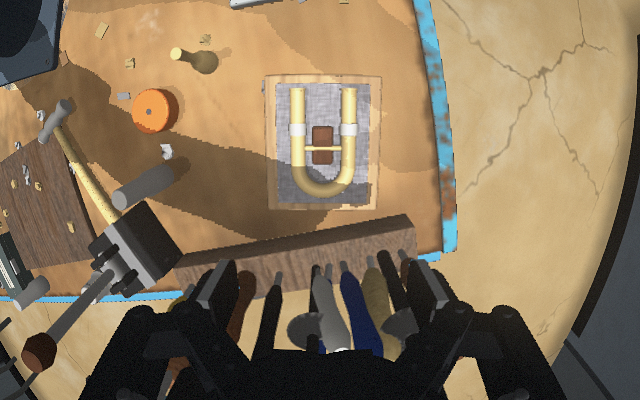

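Run:
```python
import cv2
from h import *
a=cv2.imread("pics/w12.png"); 
cv2.imwrite("pics/w12c.png",cv2.resize(a[70:215,255:390],None,fx=4,fy=4,interpolation=cv2.INTER_CUBIC))
m=dict(np.load("pics/w12.npz")); d=m.pop("d"); 
# height via depth (along axis)
T=m["world_from_camera"]
for n,(u,v) in dict(legL_end=(297,98),legL_mid=(298,150),legR_end=(349,98),legR_mid=(349,150),bend=(325,190),pad=(322,105),board=(375,150),rib=(322,135)).items():
    o,r=ray(m,[(u,v)],True); 
    k=np.array(T)[:3,:3]; zc=-(r@k)[0,2]; print(n,(o+r[0]*np.median(d[v-1:v+2,u-1:u+2])/zc).round(4))
```

```text
legL_end [ 0.4709 -0.1789  0.0306]
legL_mid [ 0.4738 -0.2314  0.0305]
legR_end [ 0.5219 -0.1764  0.0312]
legR_mid [ 0.5253 -0.2288  0.0306]
bend [ 0.5032 -0.2723  0.0302]
pad [ 0.4958 -0.1851  0.0155]
board [ 0.5549 -0.2296  0.0136]
rib [ 0.4973 -0.2156  0.0251]
```

View pics/w12c.png

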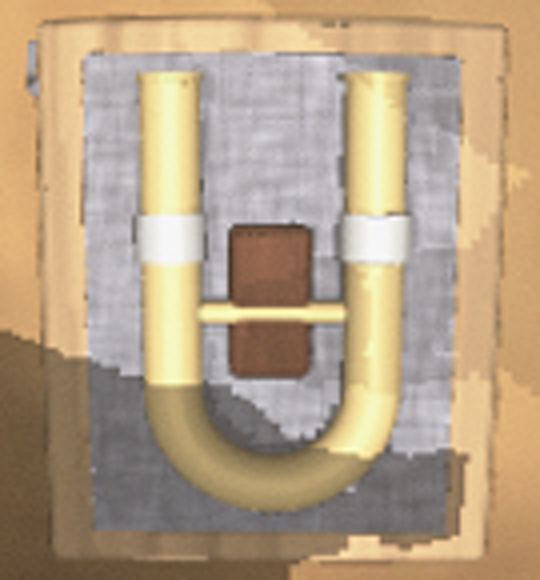

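Run:
```python
from h import *
xt=W(TRAY,[-.040,0]); a=TRAY[1]
bot.servo_line([*W(REST,[0,.05]),.22],rate=.25)
over(xt,a,.2); s=st("over"); print(s["qpos"].round(2)); 
down(xt,.0150,a); st("down")
bot.close_gripper(80); st("closed")
bot.servo_line([*xt,.025],rate=.03); st("lift")
bot.servo_line([*xt,.2],rate=.2)
aj=JIG[1]-np.pi/2; xy=W(JIG,[0,.022])
over(xy,aj,.2); s=st("jig"); print(s["qpos"].round(2)); snap("wrist","w13")
bot.servo_line([*xy,.09],quat(aj),rate=.15); st(); snap("wrist","w14")
```

```text
over t 44.17 p [0.3595 0.3094 0.1999] w 0.0852 F [ 0.3 -0.1  0.9]
[-0.43  0.35 -0.51  1.98  0.22  0.87 -0.81]
down t 45.77 p [0.3585 0.3103 0.0148] w 0.0856 F [0.3 0.3 0.6]
closed t 46.43 p [0.3587 0.3104 0.0153] w 0.012 F [ 0.2 -0.9  5.5]
lift t 46.92 p [0.3588 0.3103 0.0251] w 0.0125 F [ 0.3  0.  -2.9]
jig t 49.07 p [0.4535 0.0344 0.1996] w 0.0122 F [ 0.5  0.2 -2.9]
[-0.13  0.29 -0.06  2.04  0.02  0.82 -1.6 ]
 t 50.0 p [0.454  0.0333 0.0905] w 0.0122 F [ 0.3 -0.1 -2.7]
```

View pics/w14.png

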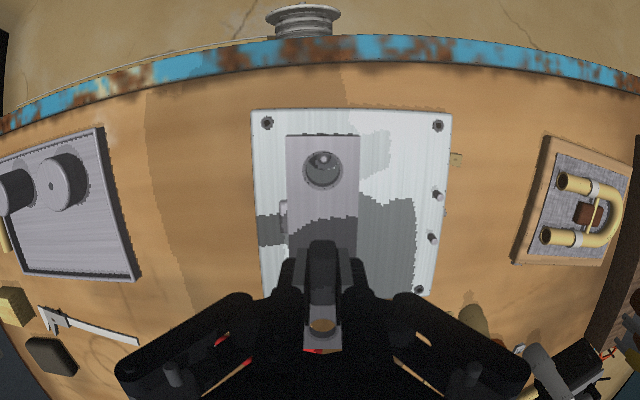

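Run:
```python
from h import *
import cv2
m=dict(np.load("pics/w14.npz")); m.pop("d")
a=cv2.imread("pics/w14.png"); cv2.imwrite("pics/w14c.png",cv2.resize(a[125:265,275:370],None,fx=4,fy=4,interpolation=cv2.INTER_CUBIC))
for n,uv,z in [("hole",(323,169.5),.086),("post",(322.5,159),.051)]:
    print(n,onplane(m,[uv],z,True)[0].round(4))
print("exp post",W(JIG,[.05,.022]))
```

```text
hole [0.5029 0.0422 0.086 ]
post [0.5016 0.0422 0.051 ]
exp post [0.50287303 0.04156886]
```

View pics/w14c.png

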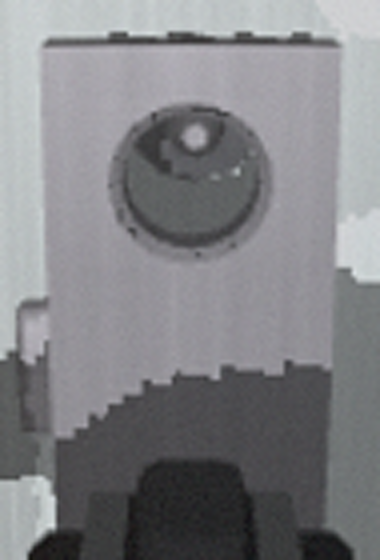

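Run:
```python
from h import *
aj=JIG[1]-np.pi/2; xy=W(JIG,[0,.022]); q=quat(aj)
for z in (.066,.058,.050,.0425):
    bot.servo_line([*xy,z],q,rate=.05); s=st()
    if abs(s["contact_force"][2]+2.8)>6 : print("contact?"); break
```

```text
t 50.68 p [0.4535 0.033  0.0658] w 0.0121 F [ 0.2  0.7 -2.6]
 t 50.99 p [0.4534 0.0329 0.0577] w 0.0121 F [-0.1 -0.8 -2.5]
 t 51.3 p [0.4533 0.0329 0.0496] w 0.0124 F [-0.5 -0.3 -3. ]
 t 51.6 p [0.4534 0.0329 0.0422] w 0.0123 F [-0.6  1.  -3.6]
```

```bash
python3 - <<'E'
from h import *
aj=JIG[1]-np.pi/2; xy=W(JIG,[0,.022]); q=quat(aj)
bot.open_gripper(); st("open")
bot.servo_line([*xy,.14],q,rate=.2)
over(W(JIG,[.03,.022]),aj,.16); snap("wrist","w15")
xw=W(TRAY,[.035,-.046]); xt2=W(TRAY,[.035,.046])
a=TRAY[1]-np.pi/2
over(W(TRAY,[.02,0]),a,.22); snap("wrist","w16"); st()
E
python3 - <<'E'
import cv2
a=cv2.imread("pics/w15.png"); cv2.imwrite("pics/w15c.png",cv2.resize(a[130:295,260:430],None,fx=3.5,fy=3.5,interpolation=cv2.INTER_CUBIC))
E
```

```text
open t 52.3 p [0.4536 0.033  0.0425] w 0.0854 F [-0.6  0.2 -0.6]
 t 54.46 p [0.4177 0.3228 0.2195] w 0.0856 F [ 0.   0.2 -0.4]
```

View pics/w15c.png

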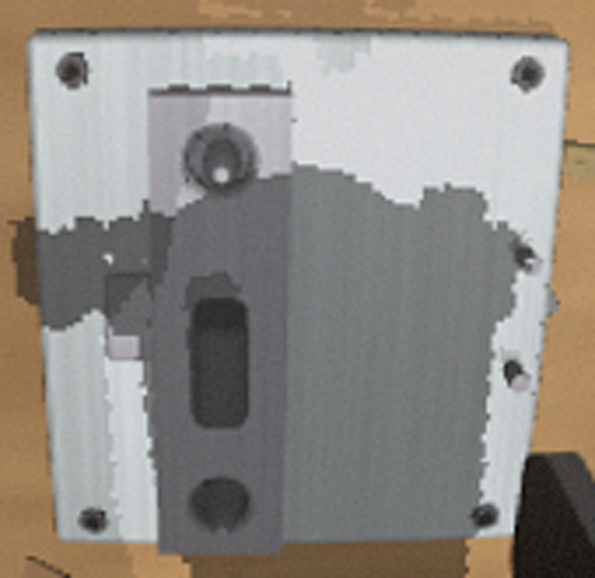

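View pics/w16.png

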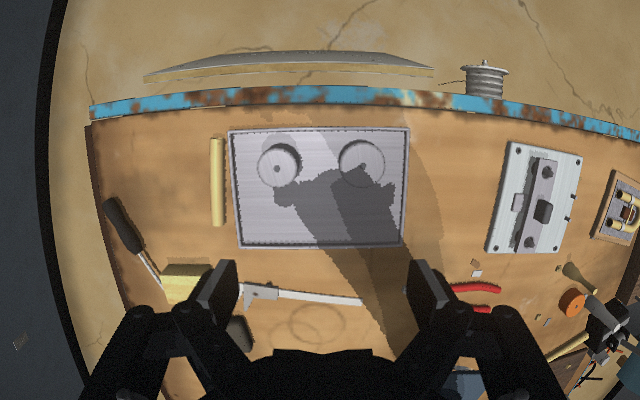

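Run:
```python
from h import *
m=dict(np.load("pics/w16.npz")); m.pop("d")
T=onplane(m,[(277.5,168.5)],.047,True)[0]; F=onplane(m,[(362.5,167)],.033,True)[0]
print(T,W(TRAY,[.035,.046]),F,W(TRAY,[.035,-.046]))
a=TRAY[1]-np.pi/2; xy=W(TRAY,[.035,.046])
bot.move_pose([*xy,.12],quat(a)); down(xy,.0215,a); st("down")
bot.close_gripper(60); s=st("closed"); zc=s["position"][2]
bot.servo_line([*xy,.03],rate=.03); st("lift")
bot.servo_line([*xy,.2],rate=.2)
aj=JIG[1]-np.pi/2; xp=W(JIG,[.05,.022])
over(xp,aj,.2); bot.servo_line([*xp,.1],quat(aj),rate=.15); s=st("over post"); print("zc",zc); snap("wrist","w17")
```

```text
[0.41957984 0.37204189 0.047     ] [0.42033194 0.37310087] [0.43993019 0.28385392 0.033     ] [0.44258876 0.28383366]
down t 56.14 p [0.4202 0.3731 0.0213] w 0.0854 F [-0.4 -0.4 -0.1]
closed t 56.61 p [0.4205 0.3732 0.022 ] w 0.042 F [-0.2 -0.1  4.4]
lift t 57.04 p [0.4203 0.373  0.03  ] w 0.0423 F [-0.2  0.1 -4. ]
over post t 60.15 p [0.5034 0.0421 0.1005] w 0.0423 F [ 0.  -0.6 -4. ]
zc 0.021950928728658718
```

View pics/w17.png

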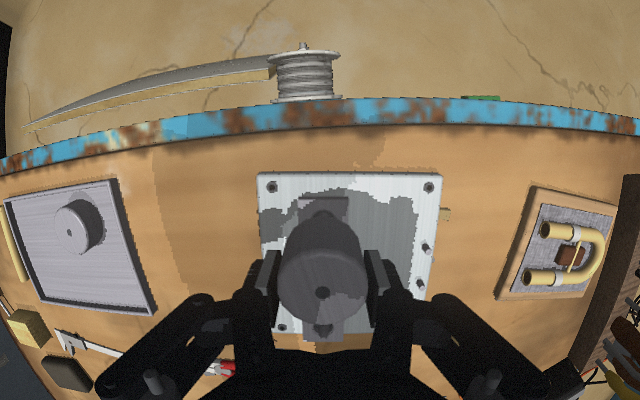

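Run:
```python
from h import *
aj=JIG[1]-np.pi/2; xy=W(JIG,[.05,.022]); q=quat(aj)
zf=.037+.02195-.003+.001
for z in (.074,.069,.063,zf):
    bot.servo_line([*xy,z],q,rate=.05); s=st()
    if abs(s["contact_force"][2]+4)>6 or np.abs(s["contact_force"][:2]).max()>5: print("contact?"); break
```

```text
t 60.87 p [0.5029 0.0416 0.0739] w 0.0422 F [-0.3 -0.2 -4.1]
 t 61.12 p [0.5027 0.0415 0.0688] w 0.0424 F [-0.1 -0.2 -4.5]
 t 61.38 p [0.5026 0.0416 0.0627] w 0.0423 F [ 0.5 -0.3 -4. ]
 t 61.66 p [0.5027 0.0416 0.0566] w 0.0423 F [ 0.2 -1.1 -4. ]
```

```bash
python3 - <<'E'
from h import *
aj=JIG[1]-np.pi/2; xy=W(JIG,[.05,.022]); q=quat(aj)
bot.open_gripper(); st("open")
bot.servo_line([*xy,.18],q,rate=.2)
a=TRAY[1]-np.pi/2
over(W(TRAY,[.05,-.046]),a,.15); snap("wrist","w18")
E
python3 - <<'E'
import cv2
a=cv2.imread("pics/w18.png"); cv2.imwrite("pics/w18c.png",a[100:320,200:450].repeat(3,0).repeat(3,1)[:600])
E
```

```text
open t 62.16 p [0.503  0.0416 0.0571] w 0.0853 F [-0.1  0.5  0.5]
```

View pics/w18c.png

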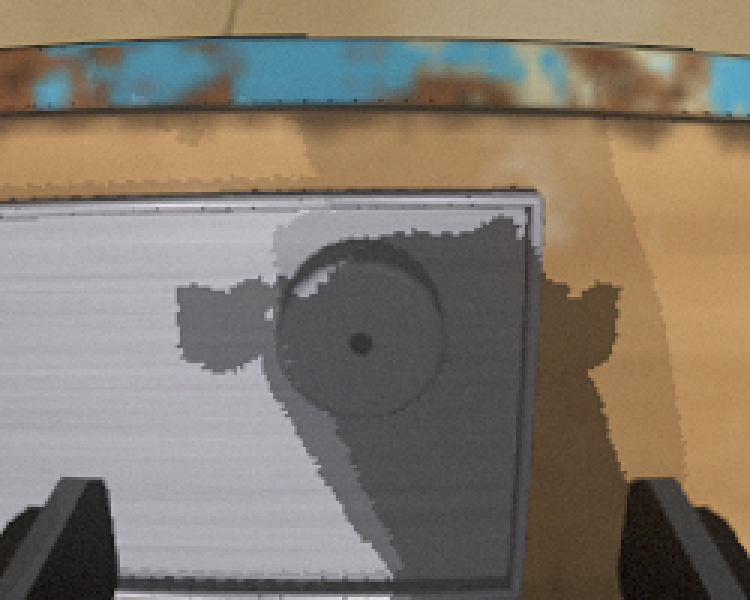

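Run:
```python
from h import *
m=dict(np.load("pics/w18.npz")); m.pop("d")
uv=(200+(361-1)/3,100+(343-1)/3); F=onplane(m,[uv],.033,True)[0]; print(F,W(TRAY,[.035,-.046]))
a=TRAY[1]-np.pi/2; xy=(F[:2]+W(TRAY,[.035,-.046]))/2
if np.linalg.norm(F[:2]-xy)>.004: raise SystemExit
down(xy,.0142,a); st("down")
bot.close_gripper(60); s=st("closed"); zc=s["position"][2]
bot.servo_line([*xy,.024],rate=.03); st("lift")
bot.servo_line([*xy,.2],rate=.2)
aj=JIG[1]-np.pi/2; xp=W(JIG,[-.05,.022]); q=quat(aj)
over(xp,aj,.2); bot.servo_line([*xp,.09],q,rate=.15); st("over post"); print("zc",zc)
snap("wrist","w19")
```

```text
[0.44197803 0.28421583 0.033     ] [0.44258876 0.28383366]
down t 65.33 p [0.4422 0.284  0.014 ] w 0.0854 F [-0.5  0.1 -0.4]
closed t 65.75 p [0.4424 0.2848 0.0148] w 0.0496 F [-1.2  1.   5.8]
lift t 66.22 p [0.4423 0.2839 0.0241] w 0.0495 F [-0.1  0.  -5. ]
over post t 69.17 p [0.4049 0.0249 0.0904] w 0.0499 F [-0.   0.3 -4.9]
zc 0.014829746232956256
```

View pics/w19.png

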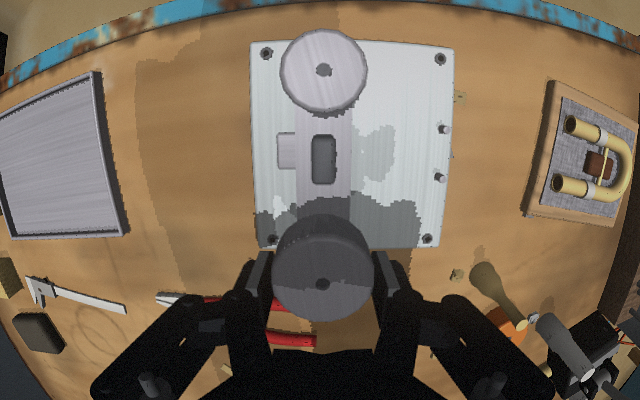

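Run:
```python
from h import *
aj=JIG[1]-np.pi/2; xy=W(JIG,[-.05,.022]); q=quat(aj)
ok=True
for z in (.067,.061,.055,.0492):
    bot.servo_line([*xy,z],q,rate=.05); s=st()
    if abs(s["contact_force"][2]+4.8)>6 or np.abs(s["contact_force"][:2]).max()>5: print("contact?"); ok=False; break
if ok:
    bot.open_gripper(); st("open")
    bot.servo_line([*xy,.18],q,rate=.2)
    over(W(JIG,[.05,-.02]),aj,.28); snap("wrist","w20"); snap("scene","s2"); st()
```

```text
t 69.83 p [0.4042 0.0243 0.0668] w 0.0498 F [-0.4 -0.3 -3.9]
 t 70.09 p [0.4042 0.0243 0.0608] w 0.0495 F [ 0.7  0.1 -4.3]
 t 70.36 p [0.4041 0.0243 0.0547] w 0.0498 F [-0.   1.  -3.5]
 t 70.62 p [0.4047 0.0244 0.0491] w 0.0494 F [ 1.4 -0.1 -2.4]
open t 71.08 p [0.4044 0.0244 0.0493] w 0.0852 F [ 0.7 -0.6 -0.6]
 t 72.62 p [5.084e-01 5.000e-04 2.781e-01] w 0.0853 F [-0.9 -0.7  0.2]
```

Run:
```python
import cv2
a=cv2.imread("pics/s2.png"); cv2.imwrite("pics/s2c.png",cv2.resize(a[115:320,235:415],None,fx=2.9,fy=2.9,interpolation=cv2.INTER_CUBIC))
```

```text
(no output)
```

View pics/w20.png

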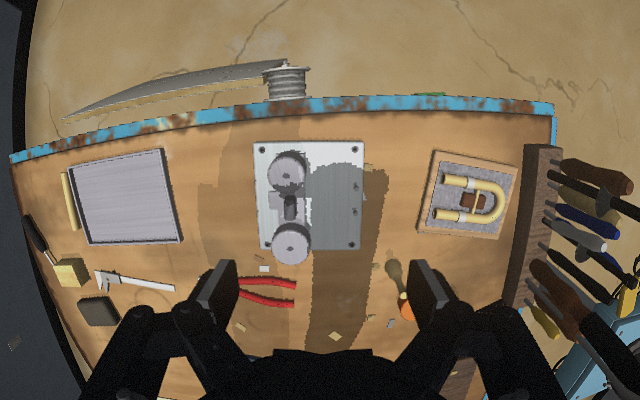

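View pics/s2c.png

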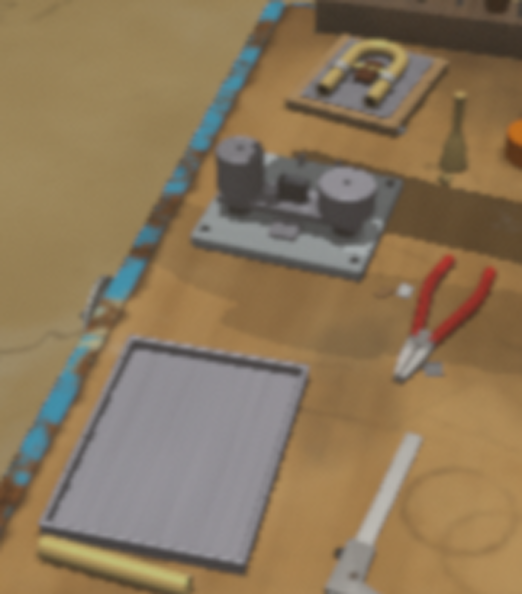

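Everything looks seated. I'll check the heights from depth before handing in.

Run:
```python
from h import *
m=dict(np.load("pics/w20.npz")); d=m.pop("d"); T=np.array(m["world_from_camera"])
v,u=np.mgrid[:400,:640]; o,r=ray(m,np.c_[u.ravel(),v.ravel()],True); zc=-(r@T[:3,:3])[:,2]
P=o+r*(d.ravel()/zc)[:,None]; P=P[d.ravel()>0]
for n,xy,z in [("tall",W(JIG,[.05,.022]),.081),("flat",W(JIG,[-.05,.022]),.067)]:
    k=P[(np.linalg.norm(P[:,:2]-xy,axis=1)<.035)&(abs(P[:,2]-z)<.006)]
    A=np.c_[k[:,:2]-k[:,:2].mean(0),np.ones(len(k))]; c=np.linalg.lstsq(A,k[:,2],rcond=None)[0]
    print(n,"median z",np.median(k[:,2]).round(4),"exp",z,"tilt deg",np.degrees(c[:2]).round(1),"centroid off mm",((k[:,:2].mean(0)-xy)*1e3).round(1),len(k))
for n,q,z in [("strap",[.012,.034],.037),("strap",[-.018,.034],.037),("strap",[-.018,.010],.037)]:
    xy=W(JIG,q); k=P[(np.linalg.norm(P[:,:2]-xy,axis=1)<.005)]; print(n,np.median(k[:,2]).round(4),"exp",z)
s=bot.sense(); print(s["contact_force"].round(1),s["time"])
from station import finish_job
finish_job()
```

```text
tall median z 0.0799 exp 0.081 tilt deg [-0.6  0.5] centroid off mm [-0.3  0.2] 1092
flat median z 0.0658 exp 0.067 tilt deg [-0.8  0. ] centroid off mm [1.2 0.5] 1106
strap 0.0364 exp 0.037
strap 0.0361 exp 0.037
strap 0.0362 exp 0.037
[-0.9 -0.7  0.2] 72.6167
the job is handed in; nothing more can be done
```

The job is done and handed in at about 73 s of the 144 s allowed. I moved both weights and the strap into the tray first. Then I laid the slide on the rest, seated the strap over both posts, and put each weight back on its own post: tall on the far one, flat on the near one.

**Slide:** It lies flat, with the tops of its legs and bend at 30–31 mm. It is centred to about 1–2 mm, with its legs either side of the rib.

**Strap and weights:** The strap reads level, with its top at 36–36.5 mm against an expected 37 mm. The weights are centred over their posts to about 1 mm with less than 1° of tilt. The depth camera read everything about 1 mm low, which is within its calibration.

**Forces and tools:** No contact force above 10 N showed in the readings I took between moves; I did not record it continuously. I left the tools where they were, and nothing looked disturbed in the last pictures. The only disagreement was 1–3 mm between the top and wrist cameras on where the rest and tray are; I used mainly the wrist views.

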